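Close the photometer and hold its filter slide at the click

TASK

Get the photometer ready for a reading: first lower its open lid gently until it is fully closed, then take the red knob of the filter slide between the fingers and slide it to the left along its rail until you feel it click into the notch of the brass stop, without running past it. Finish while still holding the knob there, with the slide seated in the notch, and leave the brass stop, the sample pan and the other things on the bench as they are.

Things in the scene. Friction and masses are not known exactly. Their poses are not given: they have to be found in the camera images.
- photometer: White photometer fixed on the bench in a yellow tape outline: 260 (x) x 340 (y) x 45 mm, on it a grey open chamber 150 x 200 mm, centred 35 mm to +x, rim 85 mm above the bench. Origin: centre of its underside; x from its front (robot side) to its back (lid hinge), y to its left along the rail, z up. Rail: along y at x = -95 mm on the front deck, 45 mm above the bench.
- lid (a joint): Lid angle (rad): 0 closed, starts 0.9 to 1.3 open. White slab 200 mm wide, 14 mm thick, with a blue lip 140 mm wide at its front; free end 165 mm from the hinge, which runs along y at the chamber's back. A stiff hinge (about 0.35 N m) keeps it where it is left; 3 to 6 N near the lip, on its outer face, closes it.
- lid_edge (a point): Point on the outer (upper when closed) face of the lid's blue lip, in the middle of its width, 160 mm from the hinge line, 5 mm short of the free end. Turns with the lid.
- lid_hinge (a point): Middle of the hinge line, at photometer x = 110, y = 0, z = 85.5 mm. It lies in the lid's inner (lower when closed) face, so the outer face is 14 mm from it. Its frame turns with the lid: x from lip to hinge, z out of the outer face.
- slide (a joint): Position of the filter slide on its rail (m): 0 at the right end, growing to the left (photometer +y) to 0.150; starts at 0 to 0.030; at 0 the knob is at photometer x = -95, y = -75 mm. About 1 N of friction. An upright rainbow filter strip 130 mm long moves with it, its front face 19 mm behind the knob's axis (+x), top 73 mm above the bench.
- slide_knob (a point): Centre of the top of the slide's red, upright round knob, 18 mm in diameter, 36 mm tall, top 94.5 mm above the bench; it stands on a black carriage 34 x 34 mm whose top is 58.5 mm above the bench. Axes as the photometer's.
- notch (a point): Notch of the brass click stop, 53.5 mm above the bench at photometer x = -119.5 mm. The stop is a clamped brass block 30 mm long (y), 12 mm deep, top 61 mm above the bench, on the robot's side of the rail, a black line on top at the notch; it need not be touched. Axes as the photometer's: the slide is in the notch when the knob has y = 0 in this frame.
- click_stop (a joint): Where the brass stop is clamped along the rail (m): 0 to 0.05, differs from run to run; the notch is at photometer y = this - 10 mm. Two round bumps 6 mm either side of the notch face the slide; a sprung ball on the carriage rides over them. Going left the knob is resisted by up to about 10 N from 12 to 6 mm before the notch, drawn into it by 3 to 5 N, then pushed back by up to 10 N.
- sample_pan: Shallow round aluminium pan, 92 mm across, 14 mm high, lying in the sample chamber under the lid. Origin: centre of its underside.
- reagent_bottle: Amber bottle with a blue cap, 64 mm across, 150 mm tall, standing to the left or right. Origin: centre of its underside.
- sample_jar: White jar with a yellow cap, 56 mm across, 70 mm tall, standing to the left. Origin: centre of its underside.
- beaker: Glass beaker, 72 mm across, 85 mm tall, standing to the right or left. Origin: centre of its underside.
- scoop: Steel scoop, 180 mm long, lying on the bench to the right. Origin: under the middle of its length.

How it is judged:
By the outcome, as a careful person would: the job done as asked, in the order asked, and still so for the second after the job is handed in, while the arm keeps its last pose, push and grip.
It also fails if it takes over 61 s, if anything falls off the work surface, if the arm or the gripper's body presses on something with over 40 N, if the wrist force passes 120 N, or if a joint passes its speed limit or range.

ROBOT

A 7-joint arm with a two-finger parallel gripper is mounted at the origin on the work surface. World frame = base frame: x ahead of the robot, y to its left, z up, the work surface at z = 0. Lengths are in m, angles in rad, forces in N, time in s.
With the tool pointing down it reaches from about 0.425 to 1.025 m from the base axis. Payload 9.4 kg.
Tool frame: the origin (TCP) lies between the finger pads, 19 mm behind the fingertips; this is the grasp point; z points along the fingers, y is the line along which they close (so a half turn about z gives the same grasp; the last joint's range is limited). The gripper opens to 93 mm and grips with 3 to 60 N. Pads are 15 mm wide; open, the fingers measure 128 mm over their backs; the gripper's body (75 mm by 188 mm) begins 65 mm behind the grasp point.
Start: joints at [-1.427, 0.599, -0.003, 1.599, 0.002, 0.943, -0.08], TCP at [0.159, 0.707, 0.237] pointing down, gripper open.
Joint ranges: [-2.57, 2.57], [-0.35, 1.97], [-1.29, 1.29], [0.11, 2.56], [-1.05, 4.19], [0.11, 1.86], [-2.63, 2.63]. Speed limits (rad/s): [2.22, 2.22, 3.01, 3.01, 3.14, 3.14, 3.14].

INTERFACE

Orientations are given as a rotation vector (axis times angle).
In Python, from bench import sensors, camera, hand_in gives the robot as it stands.
- The arm moves only by the shell command python3 -m pendant 'ROWS' [OPENING]. ROWS is a JSON object of lists of equal length, an entry for each row: "xyz": the shift along the tool's x, y, z as a fraction of full scale, a list of three; "turn": the turn, a rotation vector about the tool's x, y, z as a fraction of full scale, a list of three. In form: {"xyz": [[dx, dy, dz], ...], "turn": [[rx, ry, rz], ...]}. A call has 1 to 10 rows; each row shifts and turns the commanded pose from where the row before left it, along the tool's axes as they then stand; what a row does not reach is not made up. Full scale, the value 1, is 0.75 m for a shift and pi rad for a turn. A row lasts 1/8 s, in which the tool goes at most 62.5 mm and 10.7 degrees, less where a joint would pass 70% of its speed; a pose out of reach is approached as far as the arm can. A call with a number of a shift or a turn outside -1 to 1 is refused whole. A call with a gripper value outside its range is refused whole. OPENING is the closure, from -1 (fully open) to 1 (shut), set as the call begins (- or left out, the last holds). The fingers move at their own pace and stop on an object; the grip force is fixed at half the most. Time passes only in rows, so rows that do not move let the fingers close. It gives the time, the measured TCP pose, the force, the opening and the grip force at its end, in the units of the state.
- sensors.get_obs(): the state, without advancing time (a new reading comes with each control period).
- camera(name): name is "scene" or "top" or "wrist"; returns a dict with "img" (480x640x3 uint8, blue, green, red), "intrinsics" (3x3 intrinsics, pixels), "k1" (the pictures are not rectified: a ray, as slopes to the right and down, at radius r is drawn at 1 + k1 r^2 times it, then the intrinsics apply), "R" (3x3) and "t" (3): a world point X has camera coordinates R X + t; the wrist camera has in their place "tool_from_camera" (4x4, takes a point from camera to tool coordinates, whose origin is the TCP and whose axes are the flange's). Camera axes: x right, y down, z forward; pixel columns grow to the right and rows downward; lengths in m; the calibration is good to about 2 mm. A picture is of the moment at which its call begins: read the wrist's pose just before it. There is no depth.
- hand_in(): hands the job in; it is judged then, once.
The state is a dict: "time_s": time; "joint_pos": joint angles; "joint_velocities": joint speeds; "effort": joint torques, N m; "position": TCP position; "tcp_rot": TCP orientation; "ft_force": force on the tool from outside, world axes, zero at the start; "moment": the same for the moment, N m; "finger_gap": finger opening in m; "finger_force": force on a finger pad.
Only numpy, scipy, OpenCV 4.12 (cv2) and the standard library are available. Lean on these libraries where they do the work, as an engineer would, in place of code of your own. Each camera call takes 0.05 s, during which the arm holds its last target. There are 200 camera calls.

## Working session

There is one attempt and no reset: what is moved stays moved. The work goes in short steps, Python scripts to look and compute and a shell command to move; the robot and the scene stay as the last step left them, time stands still between calls to the robot, and variables do not carry over. Pictures are saved under pics/ and viewed, at most 10 in all, crops included, and the job is handed in when it is done.

```bash
ls; mkdir -p pics; python3 - <<'E'
from bench import sensors,camera
import cv2,numpy as np
o=sensors.get_obs()
for k in ("time_s","position","tcp_rot","ft_force","finger_gap"):print(k,o[k])
for n in ("scene","top"):
    c=camera(n);cv2.imwrite(f"pics/{n}0.png",c["img"])
    print(n,c["intrinsics"],c["k1"],c["R"],c["t"])
c=camera("wrist");print(c["tool_from_camera"])
E
```

```text
pics
time_s 0.0
position [0.15872187 0.70694682 0.23656606]
tcp_rot [ 3.46011073e-01  3.12246423e+00 -2.43457899e-03]
ft_force [-0.26685658 -0.24651715 -0.33987102]
finger_gap 0.09328258432648931
scene [[472.08928422   0.         319.76610474]
 [  0.         472.08928422 242.64020529]
 [  0.           0.           1.        ]] -0.12609399845594732 [[ 0.76551475  0.64338235  0.00680536]
 [ 0.45748988 -0.53683641 -0.70887917]
 [-0.45242699  0.54577085 -0.70529711]] [-0.39334733 -0.19760212  1.38215757]
top [[441.27816014   0.         311.28009565]
 [  0.         441.27816014 241.20330564]
 [  0.           0.           1.        ]] -0.10004303100981439 [[ 0.02044962 -0.99963648  0.01757064]
 [-0.99222114 -0.02245017 -0.12244675]
 [ 0.1227967  -0.01492997 -0.99231954]] [-0.01843089  0.52921803  1.10209929]
[[ 2.44383592e-04 -9.67431025e-01 -2.53134653e-01  6.89337899e-02]
 [ 9.99999941e-01  2.97349924e-04 -1.70983953e-04  4.39871003e-04]
 [ 2.40684751e-04 -2.53134597e-01  9.67431040e-01 -1.47905452e-01]
 [ 0.00000000e+00  0.00000000e+00  0.00000000e+00  1.00000000e+00]]
```

View pics/scene0.png

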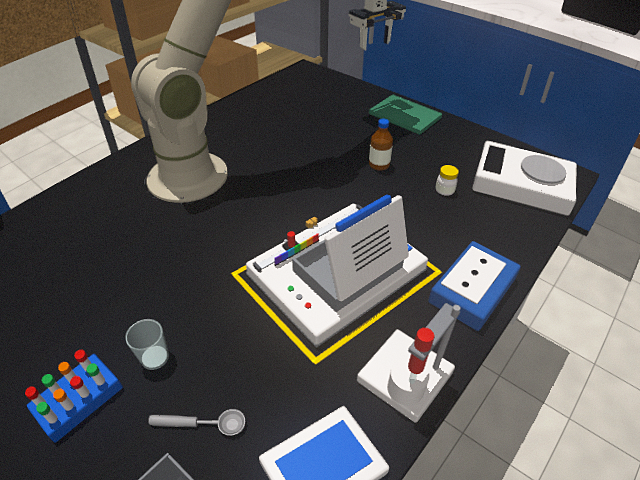

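View pics/top0.png

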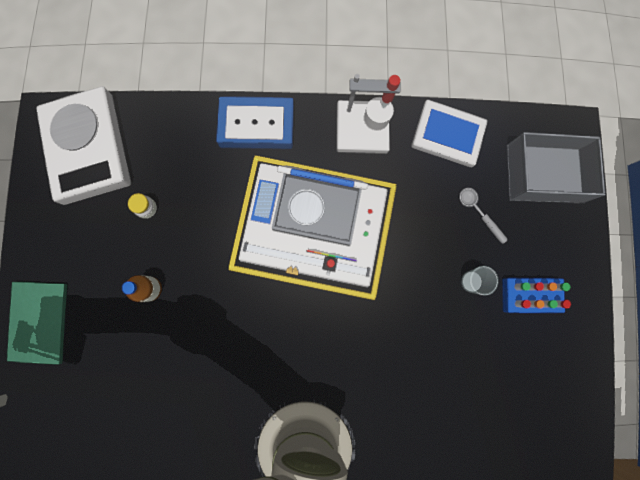

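The top view shows the photometer's yellow outline with corners at about (257,158), (395,185), (375,298) and (231,270). The knob is at (330,263), the brass stop at (292,270), and the blue lip of the open lid at about (322,177). The jar and bottle stand left, the beaker and scoop right.

```bash
cat > h.py <<'E'
import numpy as np,cv2
from bench import sensors,camera
from scipy.spatial.transform import Rotation as Rn
def grab(n):
    if n=="wrist":
        o=sensors.get_obs();c=camera(n);T=np.eye(4);T[:3,:3]=Rn.from_rotvec(o["tcp_rot"]).as_matrix();T[:3,3]=o["position"]
        C=np.linalg.inv(T@np.array(c["tool_from_camera"]));c["R"],c["t"]=C[:3,:3],C[:3,3]
    else: c=camera(n)
    c["R"]=np.array(c["R"]);c["t"]=np.array(c["t"]);c["K"]=np.array(c["intrinsics"]);return c
def ray(c,p):
    d=np.array([c["k1"],0,0,0.])
    q=cv2.undistortPointsIter(np.array(p,float).reshape(-1,1,2),c["K"],d,None,None,(3,50,1e-10)).reshape(-1,2)
    v=np.c_[q,np.ones(len(q))]@c["R"];return -c["R"].T@c["t"],v
def onplane(c,p,n,d):
    o,v=ray(c,p);n=np.array(n,float);return o+v*((d-o@n)/(v@n))[:,None]
def onz(c,p,z): return onplane(c,p,[0,0,1],z)
def proj(c,X):
    return cv2.projectPoints(np.array(X,float).reshape(-1,1,3),cv2.Rodrigues(c["R"])[0],c["t"],c["K"],np.array([c["k1"],0,0,0.]))[0].reshape(-1,2)
def mask(c,lo,hi,box=None):
    m=cv2.inRange(cv2.cvtColor(c["img"],cv2.COLOR_BGR2HSV),np.array(lo),np.array(hi))
    if box: b=np.zeros_like(m);x0,y0,x1,y1=box;b[y0:y1,x0:x1]=m[y0:y1,x0:x1];m=b
    return m
def pts(m): y,x=np.nonzero(m);return np.c_[x,y].astype(float)
E
cat > m.py <<'E'
from h import *
c=grab("top")
# tape
m=mask(c,(22,120,120),(35,255,255),(215,140,410,310))
w=onz(c,pts(m),0)[:,:2]
r=cv2.minAreaRect((w*1000).astype(np.float32));print("tape",r)
b=cv2.boxPoints(r)/1000
ctr=b.mean(0)
# photometer x axis: short side, pointing +x
e=[b[1]-b[0],b[2]-b[1]];ex=min(e,key=np.linalg.norm);ex=ex/np.linalg.norm(ex);ex=ex*np.sign(ex[0])
yaw=np.arctan2(ex[1],ex[0]);ey=np.array([-ex[1],ex[0]])
print("ctr",ctr,"yaw",yaw)
# white body edges at z=45mm
m=mask(c,(0,0,150),(180,60,255),(235,160,392,296))
cs=max(cv2.findContours(cv2.morphologyEx(m,cv2.MORPH_CLOSE,np.ones((9,9))),0,2)[0],key=cv2.contourArea)
r=cv2.minAreaRect((onz(c,cs.reshape(-1,2),.045)[:,:2]*1000).astype(np.float32));print("body",r)
P=lambda X:np.c_[(X[:,:2]-ctr)@ex,(X[:,:2]-ctr)@ey,X[:,2]]*1000
for n in ("top","scene"):
    c=grab(n)
    kb=(322,252,342,275) if n=="top" else (280,228,300,246)
    m=mask(c,(0,150,90),(6,255,255),kb)|mask(c,(174,150,90),(180,255,255),kb)
    q=pts(m);print(n,"red n",len(q),q.min(0),q.max(0),"knob",P(onz(c,[q.mean(0)],.0945 if n=="top" else .085)))
    lb=(270,155,375,195) if n=="top" else (325,185,402,240)
    m=mask(c,(104,130,60),(122,255,255),lb);q=pts(m)
    k,l,s,ce=cv2.connectedComponentsWithStats(m);i=1+np.argmax(s[1:,4]);q=pts((l==i)*255)
    r=cv2.minAreaRect(q.astype(np.float32));print("lip",r)
    X=onplane(c,[r[0]],[*ey,0],ctr@ey);Q=P(X)[0];print("lip centre",Q,"ang",np.arctan2(Q[2]-85.5,110-Q[0]),"rad",np.hypot(Q[2]-85.5,110-Q[0]))
    Rw=np.array([ [*ex,0],[*ey,0],[0,0,1]])
    np.savez("ph.npz",ctr=ctr,R=Rw)
    img=cv2.resize(c["img"][(230 if n=="top" else 195):(300 if n=="top" else 285),(230 if n=="top" else 240):(390 if n=="top" else 400)],None,fx=5,fy=5,interpolation=cv2.INTER_CUBIC);cv2.imwrite(f"pics/{n}crop.png",img)
E
python3 m.py
```

```text
tape ((574.9390869140625, -12.158355712890625), (394.7477722167969, 318.796630859375), 79.59542083740234)
ctr [ 0.57493913 -0.01215836] yaw -0.18159418
body ((574.7579956054688, -12.086151123046875), (338.1251220703125, 261.31549072265625), 79.63123321533203)
top red n 41 [327. 260.] [333. 266.] knob [[-96.0500499  -59.20996892  94.5       ]]
lip ((321.9018249511719, 177.4799041748047), (63.54787063598633, 6.323614597320557), 11.560131072998047)
lip centre [5.57788201e+01 3.47364370e-07 2.83963117e+02] ang 1.3040993771221623 rad 205.73659136437533
scene red n 105 [287. 231.] [295. 245.] knob [[-90.59847672 -61.79983784  85.        ]]
lip ((363.35491943359375, 212.25128173828125), (9.57354736328125, 63.4157600402832), 59.74356460571289)
lip centre [6.85713454e+01 3.47364363e-07 2.37247987e+02] ang 1.3042815318461356 rad 157.30157372791226
```

View pics/topcrop.png

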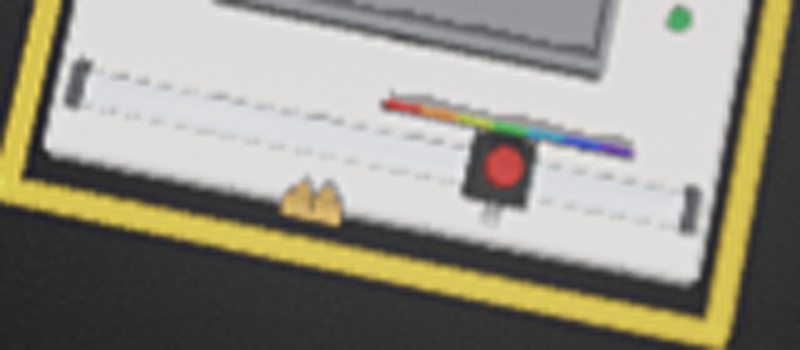

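The measurements agree. The tape and body give the same centre (0.575, -0.012) and yaw (-0.182), and the knob is at photometer (-96,-59), so the slide is at about 16 mm. The lid is about 1.2 rad open. Next I'll compute the approach above and behind the lid.

```bash
cat >> h.py <<'E'
def load():
    d=np.load("ph.npz");return d["ctr"],d["R"]
def tell():
    o=sensors.get_obs();ctr,R=load();T=Rn.from_rotvec(o["tcp_rot"]).as_matrix()
    p=(R@(o["position"]-np.r_[ctr,0]))*1000
    print("t",round(o["time_s"],2),"TCP ph mm",p.round(1),"F ph",(R@o["ft_force"]).round(1),"gap",round(o["finger_gap"]*1000,1),"ff",o["finger_force"])
    print("tool axes in ph\n",(R@T).round(3)); return p,R@T
def go(target):
    p,A=tell();d=(np.array(target)-p)/750;print("fraction along tool",(A.T@d).round(4))
    # turn to align: tool z down, tool y along ph y
    W=np.diag([-1,1,-1.]);print("turn frac",(Rn.from_matrix(A.T@W).as_rotvec()/np.pi).round(4))
E
python3 -c "
from h import *
go([132,0,360])
c=grab('top');P=lambda X:((load()[1]@(X-np.r_[load()[0],0]).T).T*1000).round(1)
m=mask(c,(10,90,80),(21,255,255),(280,260,305,280));q=pts(m);print(len(q),P(onz(c,[q.mean(0),q.min(0),q.max(0),[292.3,270]],.061)))"
```

```text
t 0.3 TCP ph mm [-539.3  632.4  237.1] F ph [ 1.1  0.6 -0.8] gap 92.8 ff 0.0
tool axes in ph
 [[-0.999  0.039  0.   ]
 [ 0.039  0.999 -0.001]
 [-0.    -0.001 -1.   ]]
fraction along tool [-0.9274 -0.8077 -0.1633]
turn frac [-0.0002  0.     -0.0125]
70 [[-131.9   29.    61. ]
 [-125.3   45.2   61. ]
 [-136.8   14.9   61. ]
 [-129.4   28.4   61. ]]
```

```bash
python3 -m pendant '{"xyz":[[0,-0.01,-0.03],[-0.03,-0.04,-0.03],[-0.04,-0.045,-0.03],[-0.045,-0.045,-0.02],[-0.045,-0.045,-0.01],[-0.045,-0.045,-0.01],[-0.045,-0.045,-0.01],[-0.045,-0.045,-0.01],[-0.045,-0.045,-0.01],[-0.045,-0.045,0]],"turn":[[0,0,-0.0125],[0,0,0],[0,0,0],[0,0,0],[0,0,0],[0,0,0],[0,0,0],[0,0,0],[0,0,0],[0,0,0]]}' 1; python3 -c "
from h import *
go([132,0,360])"
```

```text
time_s: 1.6
position: [0.3878, 0.3515, 0.3598]
tcp_rot: [0.282, 3.127, 0.004]
ft_force: [0.5, 0.5, 0.3]
finger_gap: 0.0009
finger_force: 0.0
t 1.6 TCP ph mm [-249.8  323.9  359.8] F ph [0.4 0.6 0.3] gap 0.9 ff 0.0
tool axes in ph
 [[-1.    -0.002  0.002]
 [-0.002  1.     0.003]
 [-0.002  0.003 -1.   ]]
fraction along tool [-0.5083 -0.4327 -0.0007]
turn frac [0.0009 0.0005 0.0005]
```

```bash
python3 -m pendant '{"xyz":[[-0.05,-0.045,0],[-0.05,-0.045,0],[-0.055,-0.045,0],[-0.055,-0.045,0],[-0.055,-0.045,0],[-0.055,-0.045,0],[-0.055,-0.045,0],[-0.055,-0.045,0],[-0.05,-0.04,0],[-0.028,-0.03,0]],"turn":[[0,0,0],[0,0,0],[0,0,0],[0,0,0],[0,0,0],[0,0,0],[0,0,0],[0,0,0],[0,0,0],[0,0,0]]}' 1; python3 -c "
from h import *
go([132,0,250])
c=grab('wrist');cv2.imwrite('pics/w1.png',c['img'])
import json;np.savez('w1.npz',R=c['R'],t=c['t'],K=c['K'],k1=c['k1'],img=c['img'])
ctr,R=load();X=[[110-160*np.cos(a)+14*np.sin(a),0,85.5+160*np.sin(a)+14*np.cos(a)] for a in(1.1,1.2,1.3)]
print(proj(c,np.array(X)/1000@R+np.r_[ctr,0]))
c=grab('top');print(proj(c,np.array(X)/1000@R+np.r_[ctr,0]))
c=grab('scene');print(proj(c,np.array(X)/1000@R+np.r_[ctr,0]))"
```

```text
time_s: 2.85
position: [0.7044, -0.0353, 0.359]
tcp_rot: [0.284, 3.127, -0.0]
ft_force: [-0.8, 1.2, -0.2]
finger_gap: 0.0008
finger_force: 0.0
t 2.85 TCP ph mm [131.5   0.6 359. ] F ph [-1.   1.1 -0.2] gap 0.8 ff 0.0
tool axes in ph
 [[-1.    -0.     0.002]
 [-0.     1.     0.   ]
 [-0.002  0.    -1.   ]]
fraction along tool [-0.0005 -0.0008  0.1453]
turn frac [0.     0.0005 0.0001]
[[320.56291416 114.91395103]
 [320.53841683 139.36589463]
 [320.52371709 164.83080011]]
[[320.41000903 186.18805417]
 [321.90254613 178.83388015]
 [323.41263398 171.44007247]]
[[356.70759993 208.44555396]
 [362.20172965 210.36795129]
 [367.93811618 213.07027597]]
```

View pics/w1.png

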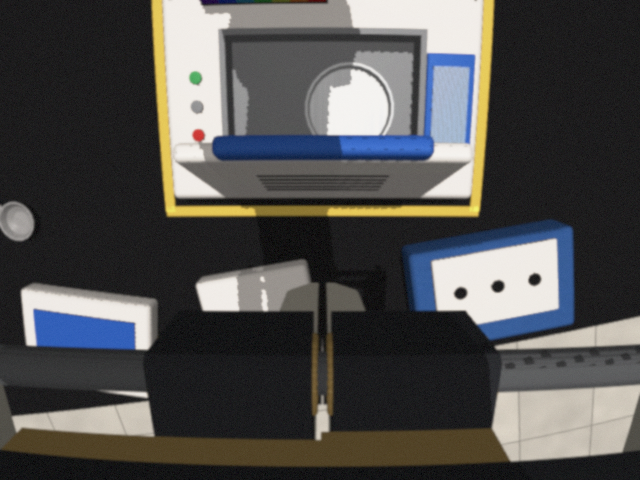

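The wrist view shows the lid open, with the blue lip at rows 136–160 centred on column 322. That matches about 1.22 rad. The fingers are behind the lid with clear space below.

```bash
python3 -m pendant '{"xyz":[[0,0,0.02],[0,0,0.03],[0,0,0.03],[0,0,0.03],[0,0,0.02],[0,0,0.015],[0.015,0,0],[0.015,0,0],[0.01,0,0],[0,0,0]],"turn":[[0,0,0],[0,0,0],[0,0,0],[0,0,0],[0,0,0],[0,0,0],[0,0,0],[0,0,0],[0,0,0],[0,0,0]]}' 1; python3 -c "
from h import *
go([79,0,250])
for a in np.arange(1.25,-.01,-.125): print(a.round(3),(117.5-150*np.cos(a)+14*np.sin(a)).round(1),(104.5+150*np.sin(a)+14*np.cos(a)).round(1))"
```

```text
time_s: 4.25
position: [0.6736, -0.0276, 0.2495]
tcp_rot: [0.284, 3.128, 0.0]
ft_force: [-0.3, -0.9, 0.2]
finger_gap: 0.0005
finger_force: 0.0
t 4.25 TCP ph mm [ 99.8   2.7 249.5] F ph [-0.1 -0.9  0.2] gap 0.5 ff 0.0
tool axes in ph
 [[-1.    -0.     0.001]
 [-0.     1.     0.   ]
 [-0.001  0.    -1.   ]]
fraction along tool [ 0.0278 -0.0036 -0.0006]
turn frac [0.0001 0.0003 0.0001]
1.25 83.5 251.3
1.125 65.5 245.9
1.0 48.2 238.3
0.875 32.1 228.6
0.75 17.3 217.0
0.625 4.0 203.6
0.5 -7.4 188.7
0.375 -16.9 172.5
0.25 -24.4 155.2
0.125 -29.6 137.1
0.0 -32.5 118.5
```

```bash
python3 -m pendant '{"xyz":[[0.005,0,0],[0.005,0,0],[0.005,0,0],[0.005,0,0],[0.005,0,0]],"turn":[[0,0,0],[0,0,0],[0,0,0],[0,0,0],[0,0,0]]}' 1; python3 -c "
from h import *
go([65.5,0,245.9])"
```

```text
time_s: 4.88
position: [0.6558, -0.0244, 0.2488]
tcp_rot: [0.285, 3.128, -0.0]
ft_force: [2.4, -1.0, -0.7]
finger_gap: 0.0004
finger_force: 0.9
t 4.88 TCP ph mm [ 81.8   2.6 248.8] F ph [ 2.5 -0.5 -0.7] gap 0.4 ff 0.9173197914788034
tool axes in ph
 [[-1.     0.     0.001]
 [ 0.     1.    -0.   ]
 [-0.001 -0.    -1.   ]]
fraction along tool [ 0.0217 -0.0034  0.0039]
turn frac [-0.      0.0003 -0.    ]
```

```bash
python3 -m pendant '{"xyz":[[0.011,0,0.002],[0.011,0,0.002],[0.0115,0,0.005],[0.0115,0,0.005],[0.0107,0,0.0065],[0.0107,0,0.0065],[0.01,0,0.0077],[0.01,0,0.0077],[0.009,0,0.009],[0.009,0,0.009]],"turn":[[0,0,0],[0,0,0],[0,0,0],[0,0,0],[0,0,0],[0,0,0],[0,0,0],[0,0,0],[0,0,0],[0,0,0]]}' 1; python3 -c "
from h import *
go([-7.4,2,188.7])"
```

```text
time_s: 6.12
position: [0.5781, -0.0101, 0.2029]
tcp_rot: [-0.285, -3.129, 0.0]
ft_force: [1.8, 0.0, 0.1]
finger_gap: 0.0006
finger_force: 0.5
t 6.12 TCP ph mm [  2.7   2.6 202.9] F ph [1.7 0.3 0.1] gap 0.6 ff 0.5277024758106563
tool axes in ph
 [[-1. -0. -0.]
 [-0.  1. -0.]
 [ 0. -0. -1.]]
fraction along tool [ 0.0135 -0.0009  0.0189]
turn frac [-0. -0.  0.]
```

```bash
python3 -m pendant '{"xyz":[[0.0067,0,0.0095],[0.0067,0,0.0095],[0.0063,0,0.0108],[0.0063,0,0.0108],[0.005,0,0.0115],[0.005,0,0.0115],[0.0035,0,0.01],[0.0035,0,0.01]],"turn":[[0,0,0],[0,0,0],[0,0,0],[0,0,0],[0,0,0],[0,0,0],[0,0,0],[0,0,0]]}' 1; python3 -c "
from h import *
go([-32.5,2,118.5])"
```

```text
time_s: 7.12
position: [0.5469, -0.0043, 0.1402]
tcp_rot: [0.285, 3.128, -0.0]
ft_force: [-0.1, 0.4, -0.0]
finger_gap: 0.0003
finger_force: 0.3
t 7.12 TCP ph mm [-29.    2.6 140.2] F ph [-0.2  0.3 -0. ] gap 0.3 ff 0.34748060155834537
tool axes in ph
 [[-1. -0.  0.]
 [-0.  1.  0.]
 [-0.  0. -1.]]
fraction along tool [ 0.0047 -0.0008  0.0289]
turn frac [0.     0.0001 0.    ]
```

```bash
python3 -c "
from h import *
c=grab('scene');cv2.imwrite('pics/s2.png',cv2.resize(c['img'][150:360,220:480],None,fx=3,fy=2.8))"
```

```text
(no output)
```

View pics/s2.png

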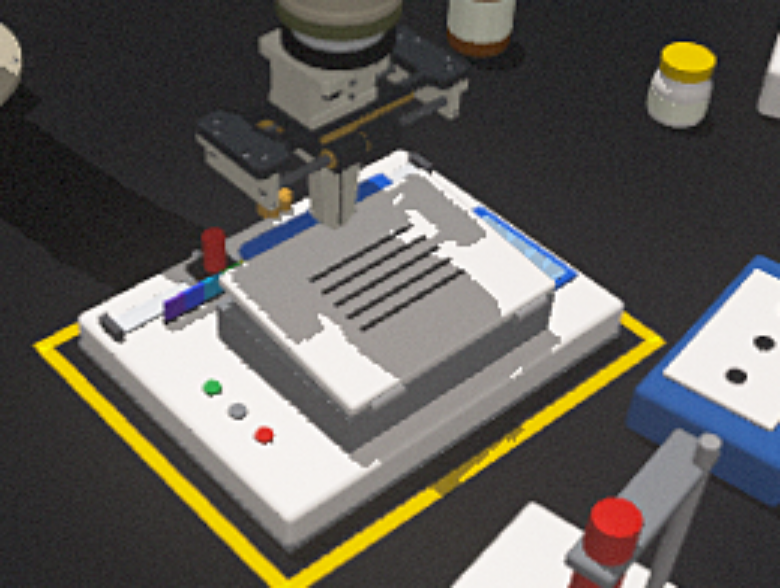

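The lid is nearly down, with the fingertips resting on its lip. I'll finish slowly while watching the force.

```bash
python3 -m pendant '{"xyz":[[0.001,0,0.004],[0.001,0,0.004],[0.001,0,0.004],[0.001,0,0.004],[0,0,0.004],[0,0,0.004],[0,0,0.003]],"turn":[[0,0,0],[0,0,0],[0,0,0],[0,0,0],[0,0,0],[0,0,0],[0,0,0]]}' 1;python3 -m pendant '{"xyz":[[0,0,0.0015],[0,0,0.0015],[0,0,0]],"turn":[[0,0,0],[0,0,0],[0,0,0]]}' 1; python3 -c "
from h import *
go([-32.5,2,118.5])"
```

```text
time_s: 8.05
position: [0.5438, -0.0037, 0.1202]
tcp_rot: [-0.285, -3.128, -0.0]
ft_force: [-0.6, -0.7, 0.2]
finger_gap: 0.0005
finger_force: 0.3
time_s: 8.43
position: [0.5439, -0.0038, 0.1186]
tcp_rot: [0.285, 3.128, 0.0]
ft_force: [-2.0, -0.3, 6.4]
finger_gap: 0.0003
finger_force: 3.2
t 8.43 TCP ph mm [-32.1   2.6 118.6] F ph [-2.  -0.6  6.4] gap 0.3 ff 3.188679115846753
tool axes in ph
 [[-1. -0.  0.]
 [-0.  1.  0.]
 [-0.  0. -1.]]
fraction along tool [ 0.0006 -0.0008  0.0002]
turn frac [0.0001 0.0001 0.    ]
```

```bash
python3 -m pendant '{"xyz":[[0,0,0.001],[0,0,0.001],[0,0,0]],"turn":[[0,0,0],[0,0,0],[0,0,0]]}' 1
```

```text
time_s: 8.8
position: [0.5439, -0.0038, 0.1184]
tcp_rot: [0.285, 3.128, 0.001]
ft_force: [-5.3, 0.6, 24.2]
finger_gap: 0.0002
finger_force: 12.3
```

The lid is fully closed: stiff contact at 24 N with 0.2 mm of give. Now I'll lift and move above the knob.

```bash
python3 -m pendant '{"xyz":[[0,0,-0.005],[0,0,-0.02],[0,0,-0.04],[0,0,-0.04]],"turn":[[0,0,0],[0,0,0],[0,0,0],[0,0,0]]}' 1 >/dev/null; python3 -m pendant '{"xyz":[[0.02,-0.02,0],[0.022,-0.022,0],[0.022,-0.02,0],[0.02,-0.02,0],[0,0,0],[0,0,0]],"turn":[[0,0,0],[0,0,0],[0,0,0],[0,0,0],[0,0,0],[0,0,0]]}' -1; python3 -c "
from h import *
go([-95,-59,83])
c=grab('wrist');cv2.imwrite('pics/w2.png',c['img'])
np.savez('w2.npz',R=c['R'],t=c['t'],K=c['K'],k1=c['k1'],img=c['img'])
ctr,R=load();print(proj(c,np.array([[-95,-59,94.5],[-125,28,61],[-50,0,99.5]])/1000@R+np.r_[ctr,0]))"
```

```text
time_s: 10.05
position: [0.4714, -0.0528, 0.1955]
tcp_rot: [0.285, 3.128, 0.0]
ft_force: [-0.4, 0.6, 0.3]
finger_gap: 0.056
finger_force: 0.0
t 10.05 TCP ph mm [-94.5 -58.7 195.5] F ph [-0.5  0.5  0.3] gap 56.0 ff 0.0
tool axes in ph
 [[-1.    -0.     0.001]
 [-0.     1.     0.   ]
 [-0.001  0.    -1.   ]]
fraction along tool [ 0.0007 -0.0005  0.15  ]
turn frac [0.0001 0.0002 0.    ]
[[320.81852531 248.57019556]
 [447.25311289 193.64044074]
 [412.62784747 318.12298713]]
```

View pics/w2.png

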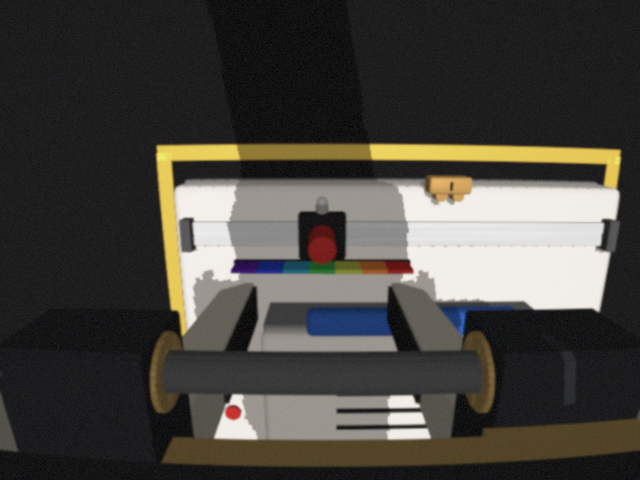

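The wrist view shows the lid closed with the pan under it, the knob top at about (322,248) between the fingers, and the brass stop at (449,187) with its black line near (452,186).

```bash
python3 -c "
from h import *
c=dict(np.load('w2.npz'));c['k1']=float(c['k1']);ctr,R=load()
P=lambda X:((X-np.r_[ctr,0])@R.T*1000).round(1)
g=cv2.cvtColor(c['img'],cv2.COLOR_BGR2GRAY).astype(int);print(g[181:192,443:461])
m=mask(c,(8,90,90),(22,255,255),(420,170,480,205));k,l,s,ce=cv2.connectedComponentsWithStats(m);print(s,ce)
y,x=np.mgrid[180:192,445:459];w=np.clip(110-g[180:192,445:459],0,None);q=[(x*w).sum()/w.sum(),(y*w).sum()/w.sum()];print(q)
print('line',P(onz(c,[q],.061)))
i=s[1:,4].argmax()+1;x0,y0,ww,hh,_=s[i];print('stop ends top',P(onz(c,[[x0,187],[x0+ww,187]],.061)))
m=mask(c,(0,150,60),(8,255,255),(300,215,345,270))|mask(c,(172,150,60),(180,255,255),(300,215,345,270));q=pts(m);print(q.min(0),q.max(0));b=q[q[:,1]>q[:,1].max()-22];print('knob top',P(onz(c,[[(b[:,0].min()+b[:,0].max())/2,q[:,1].max()-13]],.0945)))
"; python3 -m pendant '{"xyz":[[0,0,0.01],[0,0,0.01]],"turn":[[0,0,0],[0,0,0]]}' -1
```

```text
[[184 185 183 182 184 183 179 167 155 153 165 173 178 177 179 177 175 176]
 [183 181 183 182 183 181 168 142 120 118 143 165 175 179 176 179 174 175]
 [181 183 180 180 179 179 159 118  82  92 130 163 175 177 177 176 175 174]
 [180 180 181 182 178 178 159 108  70  89 133 161 175 173 175 171 175 171]
 [179 178 177 177 177 174 157 109  68  89 135 164 171 170 173 175 170 172]
 [175 175 177 177 175 173 152 106  67  94 140 165 173 172 172 176 171 176]
 [174 173 173 173 170 169 148 101  64  99 144 165 171 172 169 172 173 171]
 [169 166 167 169 167 165 145  99  68  98 147 164 166 168 168 169 168 169]
 [166 165 165 168 165 160 140 104  82 109 145 159 164 170 165 167 166 165]
 [164 167 165 164 164 160 143 121 110 125 151 162 161 161 163 166 163 165]
 [162 160 160 163 159 159 150 141 140 142 154 160 162 161 163 162 163 163]]
[[     0      0    640    480 306267]
 [   428    176     45     25    933]] [[319.10547986 239.66113555]
 [449.00535906 186.60557342]]
[np.float64(451.1666666666667), np.float64(185.93283582089552)]
line [[-130.3   30.4   61. ]]
stop ends top [[-129.5   14.3   61. ]
 [-129.8   45.8   61. ]]
[307. 225.] [336. 263.]
knob top [[-94.1 -58.6  94.5]]
time_s: 10.35
position: [0.4711, -0.0526, 0.1797]
tcp_rot: [-0.284, -3.129, 0.0]
ft_force: [0.5, -0.4, 0.4]
finger_gap: 0.0798
finger_force: 0.0
```

```bash
python3 -m pendant '{"xyz":[[0,0,0.01],[0,0,0.02],[0,0,0.025],[0,0,0.025],[0,0,0.025],[0,0,0.015],[0,0,0.008],[0,0,0]],"turn":[[0,0,0],[0,0,0],[0,0,0],[0,0,0],[0,0,0],[0,0,0],[0,0,0],[0,0,0]]}' -1; python3 -c "
from h import *
go([-95,-59,83])"
```

```text
time_s: 11.35
position: [0.4708, -0.053, 0.0843]
tcp_rot: [-0.285, -3.128, 0.0]
ft_force: [-0.3, 0.4, 0.3]
finger_gap: 0.093
finger_force: 0.0
t 11.35 TCP ph mm [-95.1 -59.   84.3] F ph [-0.4  0.3  0.3] gap 93.0 ff 0.0
tool axes in ph
 [[-1.  0. -0.]
 [ 0.  1. -0.]
 [ 0. -0. -1.]]
fraction along tool [-0.0001 -0.0001  0.0017]
turn frac [-0.     -0.0001 -0.    ]
```

```bash
python3 -m pendant '{"xyz":[[0,0,0],[0,0,0],[0,0,0],[0,0,0],[0,0,0],[0,0,0],[0,0,0],[0,0,0],[0,0,0],[0,0,0]],"turn":[[0,0,0],[0,0,0],[0,0,0],[0,0,0],[0,0,0],[0,0,0],[0,0,0],[0,0,0],[0,0,0],[0,0,0]]}' 1; python3 -c "
from h import *
go([-95,15,84])"
```

```text
time_s: 12.6
position: [0.4708, -0.0529, 0.0844]
tcp_rot: [-0.285, -3.129, 0.0]
ft_force: [0.1, 0.2, -0.2]
finger_gap: 0.0173
finger_force: 30.0
t 12.6 TCP ph mm [-95.1 -58.9  84.4] F ph [ 0.1  0.2 -0.2] gap 17.3 ff 29.999892711639404
tool axes in ph
 [[-1. -0. -0.]
 [-0.  1. -0.]
 [ 0. -0. -1.]]
fraction along tool [-0.0001  0.0985  0.0005]
turn frac [-0. -0.  0.]
```

Gripped: gap 17.3 mm, 30 N. Next I'll slide left to about 15 mm before the notch.

```bash
python3 -m pendant '{"xyz":[[0,0.006,0],[0,0.012,0],[0,0.012,0],[0,0.012,0],[0,0.012,0],[0,0.012,0],[0,0.012,0],[0,0.01,0],[0,0.006,0],[0,0,0]],"turn":[[0,0,0],[0,0,0],[0,0,0],[0,0,0],[0,0,0],[0,0,0],[0,0,0],[0,0,0],[0,0,0],[0,0,0]]}' 1; python3 -c "
from h import *
go([-95,30,84])"
```

```text
time_s: 13.85
position: [0.4837, 0.017, 0.0844]
tcp_rot: [0.284, 3.129, 0.0]
ft_force: [1.5, 1.6, -1.1]
finger_gap: 0.0173
finger_force: 30.0
t 13.85 TCP ph mm [-95.   12.2  84.4] F ph [ 1.2  1.8 -1.1] gap 17.3 ff 29.999688863754272
tool axes in ph
 [[-1.    -0.001  0.   ]
 [-0.001  1.     0.   ]
 [-0.     0.    -1.   ]]
fraction along tool [-0.0001  0.0237  0.0006]
turn frac [0.0001 0.     0.0003]
```

```bash
s(){ python3 -c "from h import *
import io,contextlib
f=io.StringIO()
with contextlib.redirect_stdout(f): tell()
print(f.getvalue().split(chr(10))[0])"; }
python3 -m pendant '{"xyz":[[0,0.002,0],[0,0.002,0]],"turn":[[0,0,0],[0,0,0]]}' >/dev/null; s
python3 -m pendant '{"xyz":[[0,0.002,0],[0,0.002,0]],"turn":[[0,0,0],[0,0,0]]}' >/dev/null; s
python3 -m pendant '{"xyz":[[0,0.002,0],[0,0,0]],"turn":[[0,0,0],[0,0,0]]}' >/dev/null; s
python3 -m pendant '{"xyz":[[0,0.002,0],[0,0,0]],"turn":[[0,0,0],[0,0,0]]}' >/dev/null; s
python3 -m pendant '{"xyz":[[0,0.002,0],[0,0,0]],"turn":[[0,0,0],[0,0,0]]}' >/dev/null; s
python3 -m pendant '{"xyz":[[0,0.002,0],[0,0,0]],"turn":[[0,0,0],[0,0,0]]}' >/dev/null; s
```

```text
t 14.1 TCP ph mm [-95.1  14.3  84.4] F ph [ 0.6 -1.1 -0.9] gap 17.1 ff 29.999883770942688
t 14.35 TCP ph mm [-95.   17.6  84.5] F ph [ 0.7 -1.  -1.4] gap 17.5 ff 29.999744296073914
t 14.6 TCP ph mm [-95.   18.8  84.4] F ph [ 0.7 -2.7 -0.8] gap 17.6 ff 29.999915957450867
t 14.85 TCP ph mm [-95.   19.2  84.4] F ph [ 1.1 -7.8 -0.8] gap 17.0 ff 29.999954402446747
t 15.1 TCP ph mm [-95.   20.5  84.4] F ph [ 1.7 -7.4  0.9] gap 17.9 ff 29.99991238117218
t 15.35 TCP ph mm [-95.   23.2  84.4] F ph [ 0.8 -4.3 -1.4] gap 17.4 ff 29.99975949525833
```

Resistance started at y≈18 and peaked near 20, so the notch should be at about 30 mm, as measured. I'll continue in small steps.

```bash
s(){ python3 -c "from h import *
import io,contextlib
f=io.StringIO()
with contextlib.redirect_stdout(f): tell()
print(f.getvalue().split(chr(10))[0])"; }
python3 -m pendant '{"xyz":[[0,0.0015,0],[0,0,0]],"turn":[[0,0,0],[0,0,0]]}' >/dev/null; s
python3 -m pendant '{"xyz":[[0,0.0015,0],[0,0,0]],"turn":[[0,0,0],[0,0,0]]}' >/dev/null; s
python3 -m pendant '{"xyz":[[0,0.0015,0],[0,0,0]],"turn":[[0,0,0],[0,0,0]]}' >/dev/null; s
python3 -m pendant '{"xyz":[[0,0.0015,0],[0,0,0]],"turn":[[0,0,0],[0,0,0]]}' >/dev/null; s
```

```text
t 15.6 TCP ph mm [-95.   25.5  84.5] F ph [ 0.2  0.  -1.5] gap 17.5 ff 29.999850690364838
t 15.85 TCP ph mm [-95.   26.9  84.5] F ph [ 0.4  3.3 -2.2] gap 17.5 ff 29.999658465385437
t 16.1 TCP ph mm [-95.   27.7  84.4] F ph [ 0.5  3.2 -2.2] gap 17.7 ff 29.99945640563965
t 16.35 TCP ph mm [-95.   28.3  84.5] F ph [-0.7  4.1 -2.3] gap 17.2 ff 29.999670088291168
```

```bash
s(){ python3 -c "from h import *
import io,contextlib
f=io.StringIO()
with contextlib.redirect_stdout(f): tell()
print(f.getvalue().split(chr(10))[0])"; }
python3 -m pendant '{"xyz":[[0,0.001,0],[0,0,0]],"turn":[[0,0,0],[0,0,0]]}' >/dev/null; s
python3 -m pendant '{"xyz":[[0,0.001,0],[0,0,0]],"turn":[[0,0,0],[0,0,0]]}' >/dev/null; s
python3 -m pendant '{"xyz":[[0,0,0],[0,0,0],[0,0,0],[0,0,0]],"turn":[[0,0,0],[0,0,0],[0,0,0],[0,0,0]]}' >/dev/null; s
```

```text
t 16.6 TCP ph mm [-95.   28.9  84.5] F ph [ 1.4  2.6 -1. ] gap 17.4 ff 29.99979168176651
t 16.85 TCP ph mm [-95.1  29.3  84.4] F ph [ 1.1 -0.2 -1.4] gap 17.5 ff 29.999833703041077
t 17.35 TCP ph mm [-95.   29.5  84.4] F ph [ 0.8 -0.2 -0.9] gap 17.5 ff 29.999691545963287
```

```bash
s(){ python3 -c "from h import *
import io,contextlib
f=io.StringIO()
with contextlib.redirect_stdout(f): tell()
print(f.getvalue().split(chr(10))[0])"; }
python3 -m pendant '{"xyz":[[0,0.0006,0],[0,0,0],[0,0,0]],"turn":[[0,0,0],[0,0,0],[0,0,0]]}' >/dev/null; s; s
python3 -m pendant '{"xyz":[[0,0.0006,0],[0,0,0],[0,0,0]],"turn":[[0,0,0],[0,0,0],[0,0,0]]}' >/dev/null; s
python3 -c "
from h import *
c=grab('wrist');cv2.imwrite('pics/w3.png',c['img'][130:330,220:460])
c=grab('scene');cv2.imwrite('pics/s3.png',cv2.resize(c['img'][150:360,220:480],None,fx=3,fy=2.8))"
```

```text
t 17.73 TCP ph mm [-95.   30.   84.4] F ph [ 1.2 -1.6 -0.4] gap 17.5 ff 29.99994456768036
t 17.73 TCP ph mm [-95.   30.   84.4] F ph [ 1.2 -1.6 -0.4] gap 17.5 ff 29.99994456768036
t 18.1 TCP ph mm [-95.   30.3  84.4] F ph [ 0.6 -2.8 -1.1] gap 17.1 ff 29.99990612268448
```

View pics/s3.png

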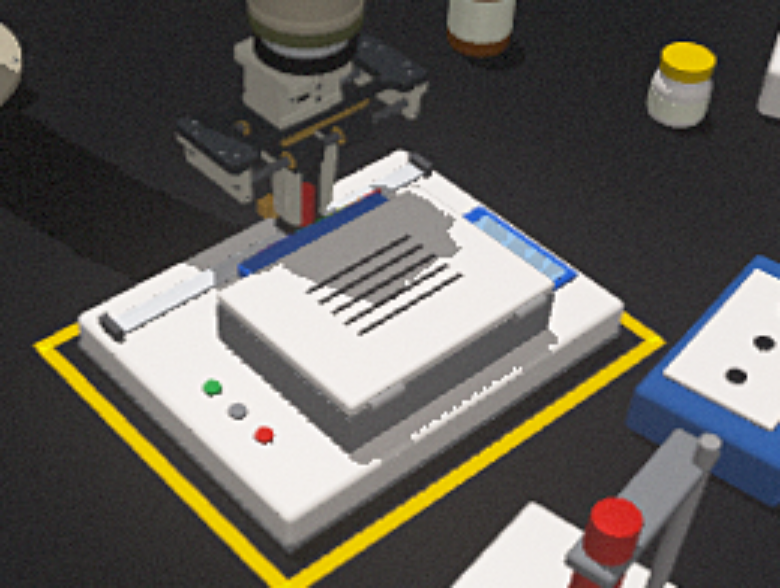

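View pics/w3.png

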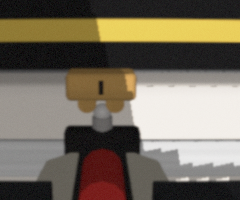

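The lid is fully closed, and the carriage ball sits between the brass bumps in line with the black line (crop column ~100). I'll ease back about 0.4 mm to release the residual push.

```bash
python3 -m pendant '{"xyz":[[0,-0.0006,0],[0,0,0],[0,0,0],[0,0,0]],"turn":[[0,0,0],[0,0,0],[0,0,0],[0,0,0]]}' >/dev/null; python3 -c "
from h import *
p,_=tell()
from bench import hand_in
if abs(p[1]-29.8)<.6: print(hand_in())"
```

```text
t 18.7 TCP ph mm [-95.   30.3  84.5] F ph [ 0.9 -0.5 -1.2] gap 17.5 ff 29.999796152114868
tool axes in ph
 [[-1. -0.  0.]
 [-0.  1.  0.]
 [-0.  0. -1.]]
the job is handed in; nothing more can be done
None
```

The lid is fully closed and the filter slide is seated in the brass stop's notch with the knob still held; the job was handed in at 18.7 s, and nothing else on the bench was touched.

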